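# Seat the sample tray and press the sunken reset key

## Robot

A 6-joint arm with a two-finger parallel gripper is mounted at the origin on the work surface. World frame = base frame: x ahead of the robot, y to its left, z up, the work surface at z = 0. Lengths are in m, angles in rad, forces in N, time in s.
With the tool pointing down it reaches from about 0.4 to 0.825 m from the base axis. Payload 7 kg.
Tool frame: the origin (TCP) lies between the finger pads; the fingertips stand 17 mm ahead of it and the grasp point (between the pads) lies 2 mm behind it; x points along the fingers, z is the direction in which the jaws open and shut, and the axes are right-handed (so a half turn about x gives the same grasp; the last joint's range is limited). The gripper opens to 88 mm and grips with 3 to 60 N. Pads are 19 mm wide; open, the fingers measure 130 mm over their backs; the gripper's body (78 mm by 193 mm) begins 47 mm behind the grasp point.
Start: joints at [-1.054, 0.359, 0.012, 0, -1.224, -0.288], TCP at [0.153, -0.657, 0.244] pointing down, gripper open.
Joint ranges: [-3.07, 3.07], [-1.43, 2.12], [-1.02, 1.25], [-3.03, 1.67], [-3.05, -0], [-3.03, 3.03]. Speed limits (rad/s): [2.39, 2.39, 3.01, 3.14, 3.14, 3.14].

## Interface

Orientations are given as [roll, pitch, yaw] about the fixed x, y, z axes, in that order (R = Rz(yaw) Ry(pitch) Rx(roll)).
In Python, from station import * gives the robot as it stands.
- The arm moves only by the tool step_arm, never from a script. Its argument "deltas" is a list of rows, each a list of 5 numbers: the shift along the tool's x, y, z in cm, then the turn about the tool's x in degrees, then the closure, from 0 (fully open) to 1 (shut). In form: [[dx, dy, dz, roll, fingers], ...]. A call has exactly 10 rows; each row is the pose to reach, as a shift and turn from the pose commanded when the call began, along the tool's axes at that moment; what a row does not reach only later rows make up. A row lasts 1/12 s, in which the tool goes at most 41.7 mm and 7.16 degrees, less where a joint would pass 70% of its speed; a pose out of reach is approached as far as the arm can. A call with a gripper value outside its range is refused whole. The fingers move at their own pace and stop on an object; "squeeze" is the grip in N (left out, the last holds). Time passes only in rows, so rows that repeat a pose let the fingers close, or fill a call up. It gives the time, the measured TCP pose, the force and the opening at its end, in the units of the state.
- get_state(): the state, without advancing time (a new reading comes with each control period).
- grab_frame(name): name is "scene" or "top" or "wrist"; returns a dict with "pixels" (480x640x3 uint8, red, green, blue), "range_z" (480x640 float32, m along the optical axis (not along the pixel's ray), 0 where there is no reading), "fx", "fy", "cx", "cy" (pixels), "k1" (the pictures are not rectified: a ray, as slopes to the right and down, at radius r is drawn at 1 + k1 r^2 times it, then the intrinsics apply), "view" (4x4, takes a point from world to camera coordinates); the wrist camera has in their place "hand_eye" (4x4, takes a point from camera to tool coordinates, whose origin is the TCP and whose axes are the tool frame's). Camera axes: x right, y down, z forward; pixel columns grow to the right and rows downward; lengths in m; the calibration is good to about 2 mm. A picture is of the moment at which its call begins: read the wrist's pose just before it.
- job_done(): hands the job in, once; it reports no verdict.
Trained networks look in the newest picture that a camera, given by its name, has taken for a name from the list of things; names that differ only in an ending like _2 or _b are one class to them, and where a whole thing is asked for, a point or a joint stands for the part that bears it (a point fixed in the world has none). Each returns a list of dicts, best first, with "conf" (0 to 1); they miss things now and then, are a little off and sometimes report something else, mostly with a low value. They report only what shows in the picture. A call takes as long as a camera call.
- boxes_of(thing, camera): "extent" ([left, top, right, bottom] in pixels, round what is visible of it).
- masks_of(thing, camera): "mask" (480x640 bool, what is visible of it) and "extent" ([left, top, right, bottom] in pixels, round what is visible of it).
The state is a dict: "t": time; "q": joint angles; "qd": joint speeds; "joint_efforts": joint torques, N m; "eef_pos": TCP position; "ee_rot": TCP orientation; "force": force on the tool from outside, world axes, zero at the start; "moment": the same for the moment, N m; "width": finger opening in m.
Only numpy, scipy, OpenCV 4.12 (cv2) and the standard library are available. Lean on these libraries where they do the work, as an engineer would, in place of code of your own. Each camera call takes 0.05 s, during which the arm holds its last target.

## Task

Without gripping anything, push the tray of vials along its loading bay with your closed fingertips until it is fully home against the stop. Then reach a fingertip into the round well of the sampler's control box, press the sunken reset key all the way down, hold it down for two seconds, let it come back up and move clear. Do not lift the tray, do not press the key in the slot-shaped well, do not press the reset key before the tray is home, and leave the bottles, jars, beaker and tools where they stand.

Things in the scene. Friction and masses are not known exactly. Their poses are not given: they have to be found in the camera images.
- bay: Fixed loading bay, 340 x 146 mm: steel floor (top 6 mm above the table, x = -170 to +100 mm), open at the -x end nearer the robot; a dark rail each side (inner faces y = +-63 mm, 10 thick, tops 30 mm above the table); stop block at x = 100 to 170 mm, top 48 mm above the table. Origin at table height; x runs along the bay to the stop, z up.
- bay_stop (a point): Middle of the stop's face at floor height (bay x = 100, y = 0, z = 6 mm); axes as the bay's. The tray is home when tray_front lies here.
- tray: Loose pale sample tray, 0.35 kg, a block 140 (x) x 118 (y) x 28 mm tall with vials in it, caps 42 mm above its underside. It lies on the bay's floor between the rails, 50 to 80 mm short of the stop; 1.5 to 5 N slides it. Origin at the centre of its underside; x points to the stop, z up.
- tray_front (a point): Middle of the lower edge of the tray's far face, the one that meets the stop; axes as the tray's.
- tray_back (a point): Middle of the tray's near face (the -x face, nearer the robot, where it is pushed), 14 mm above the tray's underside; axes as the tray's.
- sampler_box: Sampler's control box, fixed, pale plastic, 150 (x) x 110 (y) x 60 mm tall, with a ROUND well 48 mm in diameter in its top. Origin at the centre of its underside, z up; the well is at x = -30, y = 0 mm, on the half nearer the robot; a small jar stands on the other half. It is left or right of the bay.
- sampler_box_well (a point): Centre of the round well's mouth, level with the box's top, 60 mm above the table. The well's floor lies 42 mm below it.
- reset_key (a joint): Travel of the reset key at the bottom of the round well, in m: 0 up, 0.006 fully down. A spring returns it: about 1.4 N starts it, 4.4 N takes it fully down.
- reset_key_top (a point): Centre of the top of the reset key, a flat grey disc 30 mm in diameter, in the middle of the round well, 25 mm below the well's mouth when up (35 mm above the table); it moves straight down.
- valve_box: The other control box, same size and colours, with a long, slot-shaped well, 28 (x) by 76 mm (y), in the same place (x = -30, y = 0 mm), over a smaller key 22 mm in diameter. It stands on the other side of the bay. Not to be used.
- valve_key (a joint): Travel of the key in the slot-shaped well, in m: 0 up, 0.006 fully down. Must not be pressed.
- jar_a: Small amber jar, 26 mm in diameter and 30 mm tall, loose, on top of the sampler's box 73 to 90 mm from the centre of the well. Origin at its underside. Bystander.
- jar_b: The same kind of jar on the box with the slot-shaped well. Bystander.
- amber_bottle: Amber bottle, 84 mm in diameter, 190 mm tall, far left on the table. Origin at its underside. Bystander.
- clear_bottle: Clear bottle, 72 mm in diameter, 160 mm tall, far right. Origin at its underside. Bystander.
- beaker: Glass beaker, 70 mm in diameter, 85 mm tall, at the left. Origin at its underside. Bystander.
- wrench: Wrench lying at the right, near the robot. Bystander.
- screwdriver: Screwdriver lying at the right. Bystander.

How it is judged:
On the way, in this order (a step that is already met when the one before it is completed fails the run):
1. the tray is home against the stop (x of tray_front in the frame of bay_stop above -0.004 m), for 0.2 s.
2. the reset key is held down by the fingers (value of joint reset_key above 0.0045 m and contact force between the fingers and reset_key above 0.5 N), for 1.5 s.
At the end, for the whole second after the job is handed in: The tray lies flat and still in the bay with its far face within 4 mm of the stop, after the reset key was held down (at least 4.5 of its 6 mm) for 1.5 s or more; both keys are up again (within 1.5 mm) (x of tray_front in the frame of bay_stop above -0.004 m and value of joint each of reset_key, valve_key below 0.0015 m and linear speed of tray below 0.01 m/s and angle between tray's own z axis and vertical below 0.03 rad and z of tray in the frame of bay below 0.009 m); the robot touches nothing.
It fails at once if the tray is lifted or tipped (more than 8 mm or 0.1 rad) (z of tray in the frame of bay above 0.014 m or angle between tray's own z axis and vertical above 0.1 rad).
It fails at once if the key in the slot-shaped well is pressed (more than 2 mm) (value of joint valve_key above 0.002 m).
It fails at once if the reset key is pressed while the tray is not home (value of joint reset_key above 0.003 m and x of tray_front in the frame of bay_stop below -0.008 m).
It fails at once if a bystander is moved more than 20 mm or tipped over (distance of any of jar_a, jar_b, amber_bottle, clear_bottle, beaker, wrench, screwdriver from where it was at the start of the episode above 0.02 m or angle between any of jar_a, jar_b, amber_bottle, clear_bottle, beaker, wrench, screwdriver's own z axis and vertical above 0.3 rad).
It also fails if it takes over 45 s, if anything falls off the work surface, if the arm or the gripper's body presses on something with over 40 N, if the wrist force passes 120 N, or if a joint passes its speed limit or range.

## Working session

There is one attempt and no reset: what is moved stays moved. The work goes in short steps, Python scripts to look and compute and a tool call to move; the robot and the scene stay as the last step left them, time stands still between calls to the robot, and variables do not carry over. Pictures are saved under pics/ and viewed, and the job is handed in when it is done.

Besides the shell and the picture viewer there is one more tool, called after "Call:" in YAML: its name, and indented under it one key for each argument. step_arm: Moves the arm, as the interface text tells. Its arguments: {"type":"object","properties":{"deltas":{"type":"array"},"squeeze":{"type":"number"}},"required":["deltas"]}

```bash
mkdir -p pics; cat > h.py <<'E'
from station import *
import numpy as np, cv2
def save(f,n): cv2.imwrite('pics/'+n+'.png', f['pixels'][:,:,::-1])
def world(f,uv,z=None):
    # returns world pts from pixel+depth
    uv=np.atleast_2d(np.array(uv,float))
    K=np.array([[f['fx'],0,f['cx']],[0,f['fy'],f['cy']],[0,0,1]])
    s=cv2.undistortPoints(uv[:,None],K,np.array([f['k1'],0,0,0,0.]))[:,0]
    Ti=np.linalg.inv(f['view'])
    d=np.c_[s,np.ones(len(s))]
    if z is None:
        zz=f['range_z'][uv[:,1].round().astype(int),uv[:,0].round().astype(int)]
        p=d*zz[:,None]
        return p@Ti[:3,:3].T+Ti[:3,3]
    dw=d@Ti[:3,:3].T; o=Ti[:3,3]
    return o+dw*((z-o[2])/dw[:,2])[:,None]
E
python3 - <<'E'
from h import *
s=get_state(); print({k:np.round(v,4) for k,v in s.items()})
for n in ('scene','top'):
    f=grab_frame(n); save(f,n+'0')
    np.savez(n+'0.npz',**f)
    for th in ('tray','sampler_box','valve_box','reset_key','bay','jar_a'):
        print(n,th,[(np.round(b['extent']).tolist(),round(b['conf'],2)) for b in boxes_of(th,n)])
E
```

```text
{'t': np.float64(0.0), 'q': array([-1.0539e+00,  3.5940e-01,  1.1000e-02, -4.0000e-04, -1.2241e+00,
       -2.8810e-01]), 'qd': array([ 0.0009, -0.0018,  0.    , -0.0011, -0.0017, -0.0002]), 'joint_efforts': array([ 8.00000e-04, -5.82710e+01,  2.93053e+01,  6.99700e+00,
        6.80000e-03, -2.00000e-04]), 'eef_pos': array([ 0.153 , -0.657 ,  0.2426]), 'ee_rot': array([0.0877, 1.5691, 1.8871]), 'force': array([ 0.2849,  0.2594, -0.0591]), 'moment': array([-0.0033,  0.0035, -0.0034]), 'width': np.float64(0.0874)}
scene tray [([298.0, 228.0, 356.0, 273.0], 0.58), ([425.0, 154.0, 454.0, 183.0], 0.53)]
scene sampler_box [([295.0, 229.0, 356.0, 275.0], 0.73), ([223.0, 258.0, 285.0, 323.0], 0.57), ([279.0, 310.0, 308.0, 365.0], 0.5)]
scene valve_box [([363.0, 172.0, 418.0, 222.0], 0.96), ([299.0, 228.0, 357.0, 270.0], 0.24)]
scene reset_key [([244.0, 278.0, 252.0, 281.0], 0.48), ([425.0, 154.0, 451.0, 182.0], 0.27)]
scene bay [([281.0, 214.0, 396.0, 306.0], 0.7)]
scene jar_a []
top tray [([290.0, 220.0, 338.0, 278.0], 0.57), ([385.0, 221.0, 443.0, 285.0], 0.23)]
top sampler_box [([383.0, 217.0, 440.0, 285.0], 0.69), ([289.0, 219.0, 337.0, 278.0], 0.52)]
top valve_box [([159.0, 220.0, 226.0, 296.0], 0.78), ([283.0, 165.0, 344.0, 297.0], 0.66)]
top reset_key [([289.0, 219.0, 336.0, 277.0], 0.45)]
top bay [([282.0, 162.0, 346.0, 298.0], 0.64)]
top jar_a [([416.0, 227.0, 430.0, 240.0], 0.64), ([165.0, 242.0, 179.0, 249.0], 0.41)]
```

View pics/scene0.png

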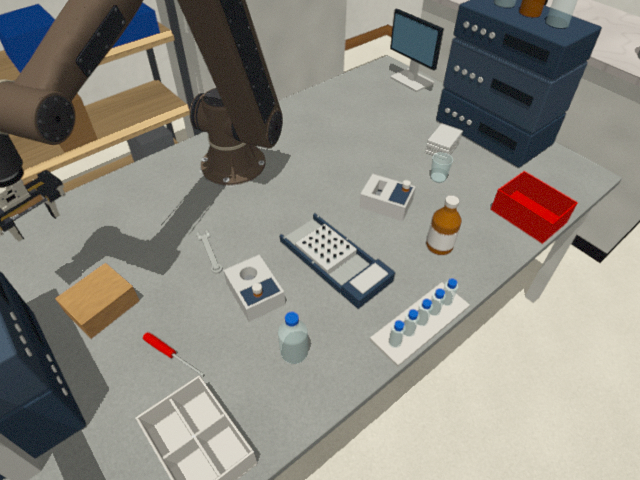

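View pics/top0.png

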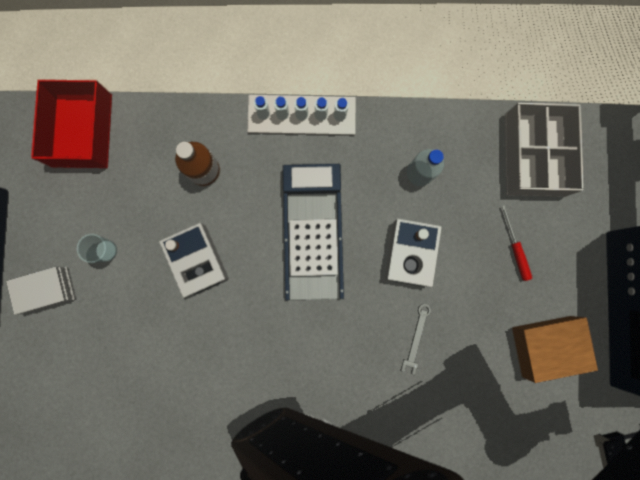

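```bash
python3 - <<'E'
import cv2
a=cv2.imread('pics/top0.png')[150:310,140:460]
cv2.imwrite('pics/top0c.png',cv2.resize(a,(800,400),interpolation=cv2.INTER_CUBIC))
E
```

```text
(no output)
```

View pics/top0c.png

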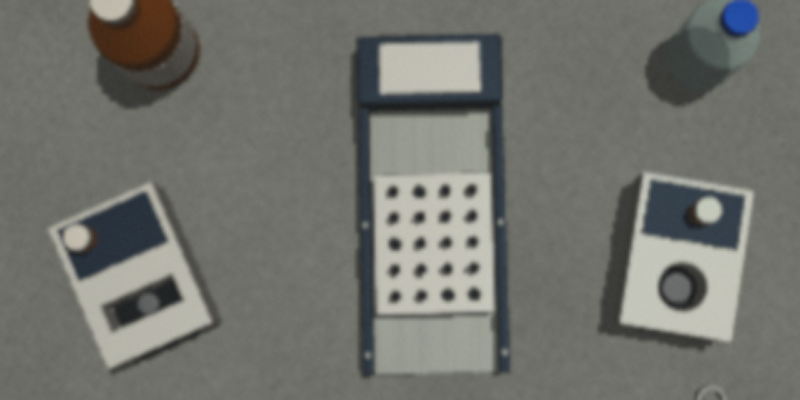

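The top view shows the bay at centre (282–346, 162–298), with the tray's near edge at row ~275. The round well is on the right box at about (412, 265), with its jar at (423, 234). The slot well is on the left box. Next I'll turn these pixels into positions.

```bash
python3 - <<'E'
from h import *
f=dict(np.load('top0.npz'))
c=lambda L:[(140+u/2.5,150+v/2.5) for u,v in L]
def show(n,L,z):
    L=c(L); print(n); print(np.c_[world(f,L,z),world(f,L)[:,2]].round(4))
show('tray NL NR FL FR',[(377,314),(495,312),(373,178),(491,174)],.034)
show('rail inner near L,R ; inner at stop L,R',[(373,374),(497,372),(369,108),(490,106)],.030)
show('rail outer near L,R; stop far L R',[(362,374),(509,372)],.030)
show('stop far corners L R, near L R',[(357,38),(500,36),(357,106),(501,104)],.048)
show('boxR corners FL FR NL NR',[(644,173),(752,190),(620,324),(732,341)],.060)
show('well',[(682,287)],.060)
show('jar top',[(709,210)],.090)
E
```

```text
tray NL NR FL FR
[[ 0.4684  0.037   0.034   0.0071]
 [ 0.4726 -0.0803  0.034   0.0072]
 [ 0.6045  0.0442  0.034   0.0292]
 [ 0.6109 -0.0742  0.034   0.0088]]
rail inner near L,R ; inner at stop L,R
[[ 0.4088  0.0398  0.03    0.0009]
 [ 0.4131 -0.0835  0.03    0.0023]
 [ 0.6763  0.0501  0.03    0.0303]
 [ 0.6809 -0.0724  0.03    0.0254]]
rail outer near L,R; stop far L R
[[ 4.086e-01  5.070e-02  3.000e-02  2.000e-03]
 [ 4.133e-01 -9.540e-02  3.000e-02  3.000e-04]]
stop far corners L R, near L R
[[ 0.7435  0.0629  0.048   0.0451]
 [ 0.7487 -0.0804  0.048  -0.0025]
 [ 0.6745  0.0611  0.048   0.0393]
 [ 0.6796 -0.0824  0.048   0.001 ]]
boxR corners FL FR NL NR
[[ 6.115e-01 -2.234e-01  6.000e-02 -1.000e-03]
 [ 5.969e-01 -3.304e-01  6.000e-02  2.000e-03]
 [ 4.628e-01 -2.007e-01  6.000e-02 -5.000e-04]
 [ 4.483e-01 -3.104e-01  6.000e-02  3.100e-03]]
well
[[ 0.5    -0.2613  0.06    0.0368]]
jar top
[[ 0.5729 -0.2803  0.09    0.0908]]
```

```bash
cat >> h.py <<'E'
from scipy.spatial.transform import Rotation as Ro
def Rt(s=None):
    s=s or get_state(); return Ro.from_euler('xyz',s['ee_rot']).as_matrix()
def plan(target,s=None):
    s=s or get_state(); R=Rt(s)
    return (R.T@(np.array(target)-s['eef_pos'])*100).round(2)
E
python3 - <<'E'
from h import *
s=get_state(); R=Rt(s); print(R.round(3))
f=grab_frame('wrist'); save(f,'w0'); print(f['hand_eye'].round(3))
for t in ([.42,-.35,.24],[.45,-.15,.2],[.44,-.023,.15]): print(t,plan(t,s))
# roll so that tool z is along +-(bay y) (yaw .038)
for tgt in (1,-1):
    y=tgt*np.array([-np.sin(.038),np.cos(.038),0]); v=R.T@y; print(np.degrees(np.arctan2(-v[1],v[2])))
E
```

```text
[[ 0.    -0.974 -0.227]
 [-0.    -0.227  0.974]
 [-1.    -0.    -0.   ]]
[[-0.    -0.248  0.969 -0.141]
 [ 0.    -0.969 -0.248  0.067]
 [ 1.     0.     0.    -0.001]
 [ 0.     0.     0.     1.   ]]
[0.42, -0.35, 0.24] [  0.36 -32.97  23.88]
[0.45, -0.15, 0.2] [  4.36 -40.42  42.68]
[0.44, -0.023, 0.15] [  9.36 -42.33  55.28]
10.930501428517942
-169.06949857148206
```

View pics/w0.png

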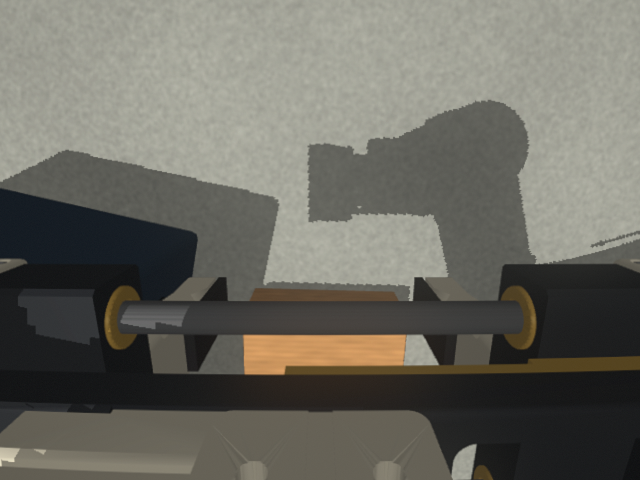

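The wrist view shows the open fingers straddling the block far below. Nothing is near the path, so I'll move toward the bay, closing and rolling on the way.

Call:
step_arm:
  deltas:
    - [0,-3.3,2.4,2,1]
    - [0,-6.6,4.8,4,1]
    - [0,-9.9,7.2,6,1]
    - [0,-13.2,9.6,8,1]
    - [0,-16.5,12,10,1]
    - [0,-19.8,14.4,10.9,1]
    - [0,-23.1,16.8,10.9,1]
    - [0,-26.4,19.2,10.9,1]
    - [0,-29.7,21.6,10.9,1]
    - [0,-33,24,10.9,1]
  squeeze: 20

```text
t: 1.58
eef_pos: [0.421, -0.3471, 0.244]
ee_rot: [-1.983, 1.57, -0.373]
force: [0.6, -0.3, 0.7]
width: 0.026
```

```bash
python3 - <<'E'
from h import *
s=get_state(); print(s['t'],s['eef_pos'],s['width'],Rt(s).round(3))
for t in ([.45,-.15,.2],[.435,-.024,.15]): print(t,plan(t,s))
E
```

```text
1.5833 [ 0.4210302  -0.34708609  0.24403787] 0.02600346660237818 [[ 0.001 -0.999 -0.039]
 [-0.    -0.039  0.999]
 [-1.    -0.001 -0.   ]]
[0.45, -0.15, 0.2] [ 4.4  -3.65 19.58]
[0.435, -0.024, 0.15] [ 9.39 -2.63 32.23]
```

Call:
step_arm:
  deltas:
    - [0,-0.3,3.5,0,1]
    - [0,-0.6,7,0,1]
    - [0,-1,10.5,0,1]
    - [0,-1.5,14,0,1]
    - [0,-2,17.5,0,1]
    - [1,-2.2,21,0,1]
    - [3,-2.4,24.5,0,1]
    - [5,-2.6,28,0,1]
    - [7,-2.6,31,0,1]
    - [9,-2.6,32.2,0,1]

```text
t: 2.42
eef_pos: [0.4338, -0.0232, 0.1534]
ee_rot: [-1.168, 1.568, 0.444]
force: [0.4, -0.1, -0.4]
width: 0.0001
```

```bash
python3 - <<'E'
from h import *
s=get_state(); print(s['t'],s['eef_pos'],s['width'],s['force'])
print(plan([.435,-.024,.033],s))
f=grab_frame('wrist'); save(f,'w1')
f=grab_frame('scene'); cv2.imwrite('pics/s1.png',cv2.resize(f['pixels'][130:330,190:440,::-1],(750,600),interpolation=cv2.INTER_CUBIC))
E
```

```text
2.4167 [ 0.43378238 -0.02322718  0.15342467] 0.00011751374138210536 [ 0.41854782 -0.07134672 -0.35471529]
[12.04 -0.09 -0.09]
```

View pics/w1.png

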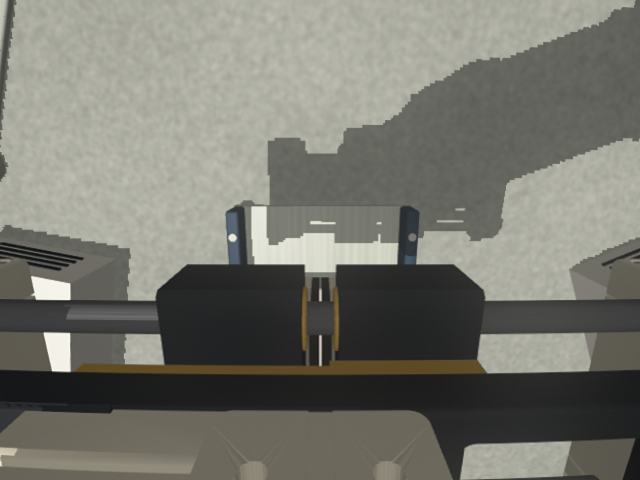

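View pics/s1.png

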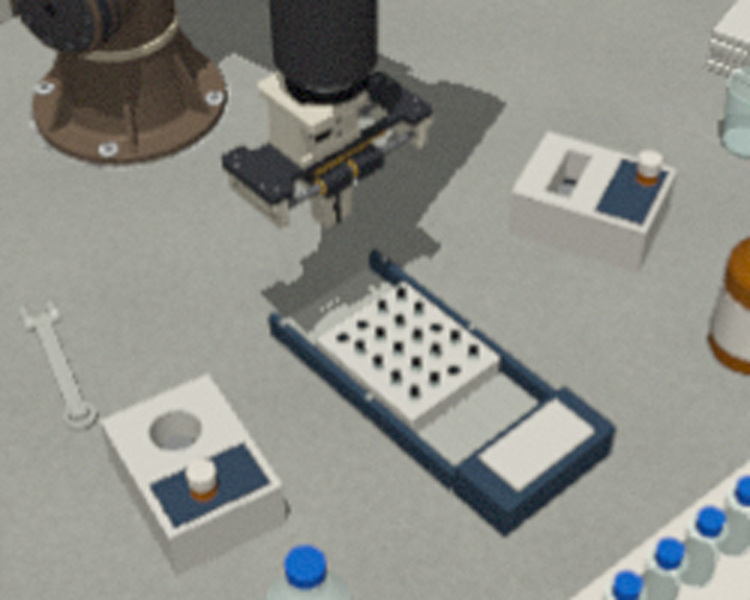

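The wrist and scene views show the closed fingers centred over the open end of the bay, with clear floor below them. I'll descend.

Call:
step_arm:
  deltas:
    - [3,0,0,0,1]
    - [6,0,0,0,1]
    - [9,0,0,0,1]
    - [11,0,0,0,1]
    - [12,0,0,0,1]
    - [12,0,0,0,1]
    - [12,-0.5,0,0,1]
    - [12,-1,0,0,1]
    - [12,-1.5,0,0,1]
    - [12,-2,0,0,1]

```text
t: 3.35
eef_pos: [0.4552, -0.025, 0.0347]
ee_rot: [-1.287, 1.568, 0.322]
force: [0.4, 0.1, 0.2]
width: 0.0005
```

```bash
python3 - <<'E'
from h import *
s=get_state(); print(s['t'],s['eef_pos'],s['width'],s['force'],Rt(s).round(3))
f=grab_frame('scene'); cv2.imwrite('pics/s2.png',cv2.resize(f['pixels'][180:330,240:440,::-1],(800,600),interpolation=cv2.INTER_CUBIC))
E
```

```text
3.35 [ 0.45520887 -0.02501042  0.03471654] 0.0005032284845384679 [0.36265677 0.05300028 0.24604961] [[ 0.002 -0.999 -0.039]
 [ 0.001 -0.039  0.999]
 [-1.    -0.002  0.001]]
```

View pics/s2.png

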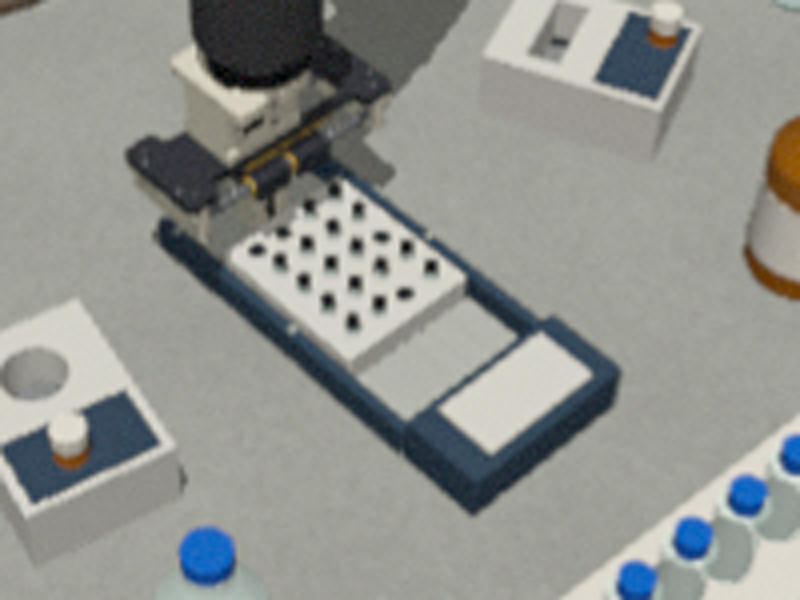

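Call:
step_arm:
  deltas:
    - [0,-0.6,0.2,0,1]
    - [0,-1.2,0.2,0,1]
    - [0,-1.9,0.2,0,1]
    - [0,-2.6,0.2,0,1]
    - [0,-3.3,0.2,0,1]
    - [0,-4,0.2,0,1]
    - [0,-4.7,0.2,0,1]
    - [0,-5.4,0.2,0,1]
    - [0,-6,0.2,0,1]
    - [0,-6.4,0.2,0,1]

```text
t: 4.23
eef_pos: [0.5186, -0.0207, 0.0334]
ee_rot: [-1.457, 1.57, 0.152]
force: [-3.6, 0.5, 3.0]
width: 0.0002
```

Call:
step_arm:
  deltas:
    - [0,-0.1,0,0,1]
    - [0,-0.2,0,0,1]
    - [0,-0.3,0,0,1]
    - [0,-0.4,0,0,1]
    - [0,-0.5,0,0,1]
    - [0,-0.6,0,0,1]
    - [0,-0.7,0,0,1]
    - [0,-0.8,0,0,1]
    - [0,-0.8,0,0,1]
    - [0,-0.8,0,0,1]

```text
t: 5.07
eef_pos: [0.5258, -0.0204, 0.0336]
ee_rot: [-1.443, 1.57, 0.166]
force: [0.1, -0.4, -0.8]
width: 0.0002
```

```bash
python3 - <<'E'
from h import *
s=get_state(); print(s['t'],s['eef_pos'],s['width'],s['force'])
f=grab_frame('scene'); cv2.imwrite('pics/s3.png',cv2.resize(f['pixels'][180:330,240:440,::-1],(800,600),interpolation=cv2.INTER_CUBIC))
E
```

```text
5.0667 [ 0.52576568 -0.02044292  0.03364609] 0.00021798554783536314 [ 0.13557979 -0.37310881 -0.81539333]
```

View pics/s3.png

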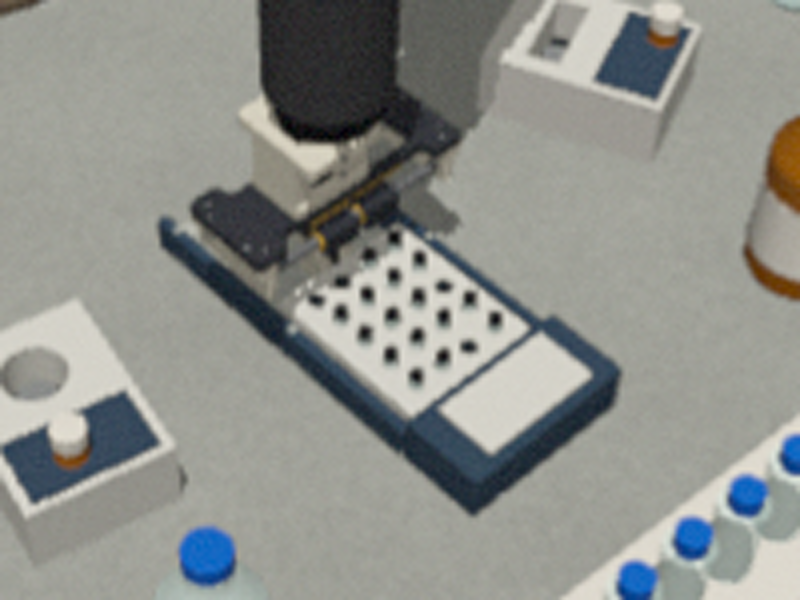

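The tray is almost at the stop. I'll push the last bit slowly and watch the force.

Call:
step_arm:
  deltas:
    - [0,-0.1,0,0,1]
    - [0,-0.2,0,0,1]
    - [0,-0.3,0,0,1]
    - [0,-0.4,0,0,1]
    - [0,-0.5,0,0,1]
    - [0,-0.5,0,0,1]
    - [0,-0.5,0,0,1]
    - [0,-0.5,0,0,1]
    - [0,-0.5,0,0,1]
    - [0,-0.5,0,0,1]

```text
t: 5.95
eef_pos: [0.5296, -0.0205, 0.0334]
ee_rot: [1.73, 1.569, -2.944]
force: [-6.5, 0.4, 4.9]
width: 0.0003
```

Call:
step_arm:
  deltas:
    - [0,-0.1,0,0,1]
    - [0,-0.2,0,0,1]
    - [0,-0.3,0,0,1]
    - [0,-0.3,0,0,1]
    - [0,-0.3,0,0,1]
    - [0,-0.3,0,0,1]
    - [0,-0.3,0,0,1]
    - [0,-0.3,0,0,1]
    - [0,-0.3,0,0,1]
    - [0,-0.3,0,0,1]

```text
t: 6.78
eef_pos: [0.5298, -0.0209, 0.0329]
ee_rot: [1.709, 1.564, -2.966]
force: [-13.7, 1.4, 9.7]
width: 0.0004
```

```bash
python3 - <<'E'
from h import *
s=get_state(); print(s['t'],s['eef_pos'],s['width'],s['force'])
f=grab_frame('scene'); cv2.imwrite('pics/s4.png',cv2.resize(f['pixels'][200:290,320:440,::-1],(800,600),interpolation=cv2.INTER_CUBIC))
f=grab_frame('top'); cv2.imwrite('pics/t4.png',cv2.resize(f['pixels'][155:275,260:420,::-1],(800,600),interpolation=cv2.INTER_CUBIC))
E
```

```text
6.7833 [ 0.52978649 -0.02093365  0.03292343] 0.0004000348283606858 [-13.65546103   1.4496597    9.72076147]
```

View pics/s4.png

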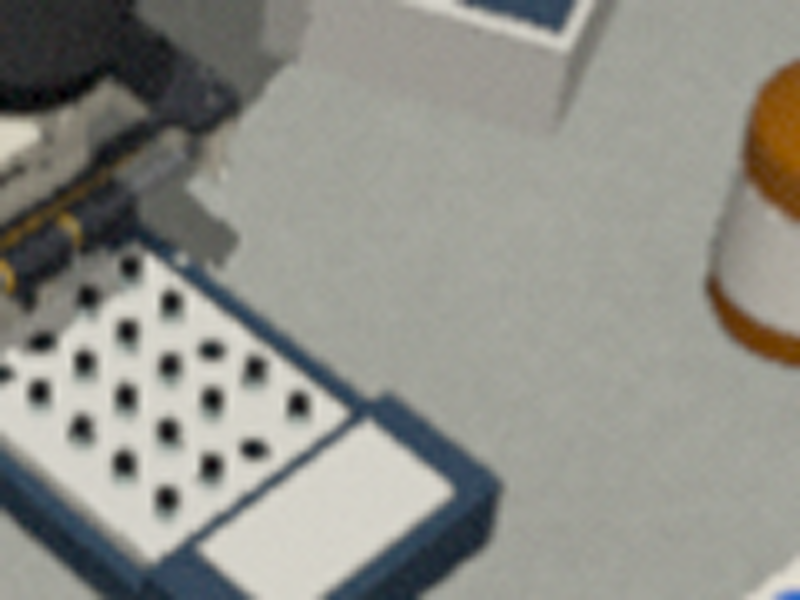

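View pics/t4.png

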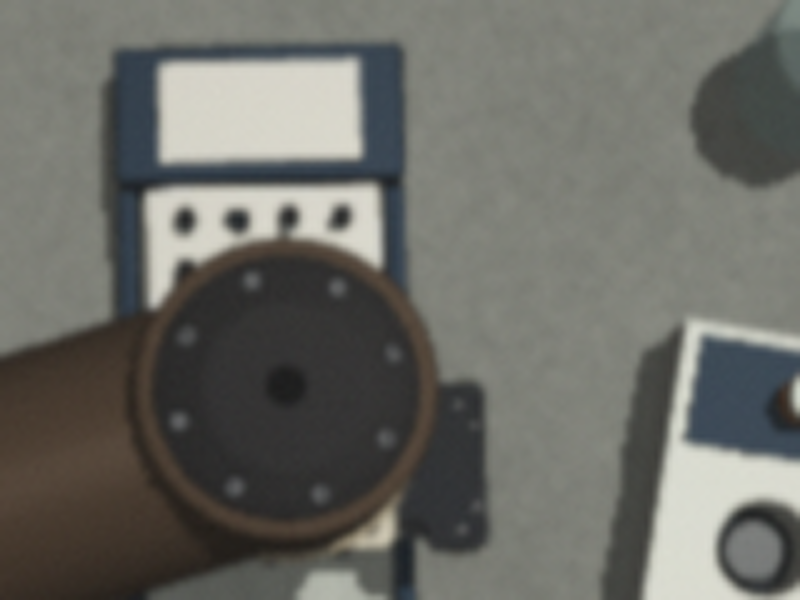

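The tray is home: the tool stalled at x≈0.530 while the force rose to 13.7 N, and neither picture shows a gap at the stop. I'll back off and rise.

Call:
step_arm:
  deltas:
    - [0,0.4,0,0,1]
    - [0,0.8,0,0,1]
    - [0,1.4,0,0,1]
    - [0,2.2,0,0,1]
    - [0,3,0,0,1]
    - [-2,3.5,0,0,1]
    - [-5,3.5,0,0,1]
    - [-8,3.5,0,0,1]
    - [-11,3.5,0,0,1]
    - [-13,3.5,0,0,1]

```text
t: 7.72
eef_pos: [0.4989, -0.0214, 0.1666]
ee_rot: [-1.411, 1.567, 0.199]
force: [1.1, 0.7, 0.4]
width: 0.0004
```

```bash
python3 - <<'E'
from h import *
s=get_state(); print(s['t'],s['eef_pos'],s['width'],s['force'],Rt(s).round(3))
print(plan([.4982,-.2073,.165],s))
E
```

```text
7.7167 [ 0.49885243 -0.02140585  0.16656385] 0.00036217161344837613 [1.12655398 0.67323391 0.36548207] [[ 0.003 -0.999 -0.039]
 [ 0.001 -0.039  0.999]
 [-1.    -0.003  0.001]]
[  0.14   0.79 -18.57]
```

Call:
step_arm:
  deltas:
    - [0,0,-2.5,0,0]
    - [0,0.2,-5,0,0]
    - [0,0.3,-7.5,0,0]
    - [0,0.5,-10,0,0]
    - [0,0.6,-12.5,0,0]
    - [0,0.8,-15,0,0]
    - [0,0.8,-17,0,0]
    - [0,0.8,-18.6,0,0]
    - [0,0.8,-18.6,0,0]
    - [0,0.8,-18.6,0,0]

```text
t: 8.55
eef_pos: [0.4971, -0.2081, 0.1633]
ee_rot: [0.369, 1.571, 1.976]
force: [-0.3, 0.4, 0.5]
width: 0.0615
```

```bash
python3 - <<'E'
from h import *
s=get_state(); print(s['t'],s['eef_pos'],s['width'],s['force'],Rt(s).round(3))
f=grab_frame('scene'); save(f,'s5');cv2.imwrite('pics/s5.png',cv2.resize(f['pixels'][180:330,190:390,::-1],(800,600),interpolation=cv2.INTER_CUBIC))
np.savez('scene5.npz',**f)
f=grab_frame('top'); cv2.imwrite('pics/t5.png',cv2.resize(f['pixels'][155:305,260:460,::-1],(800,600),interpolation=cv2.INTER_CUBIC))
np.savez('top5.npz',**f)
f=grab_frame('wrist'); save(f,'w5'); np.savez('w5.npz',**f)
E
```

```text
8.55 [ 0.49708753 -0.20814026  0.16333684] 0.061537894518053214 [-0.25196845  0.4249427   0.54615901] [[-0.    -0.999 -0.037]
 [ 0.    -0.037  0.999]
 [-1.     0.     0.   ]]
```

View pics/s5.png

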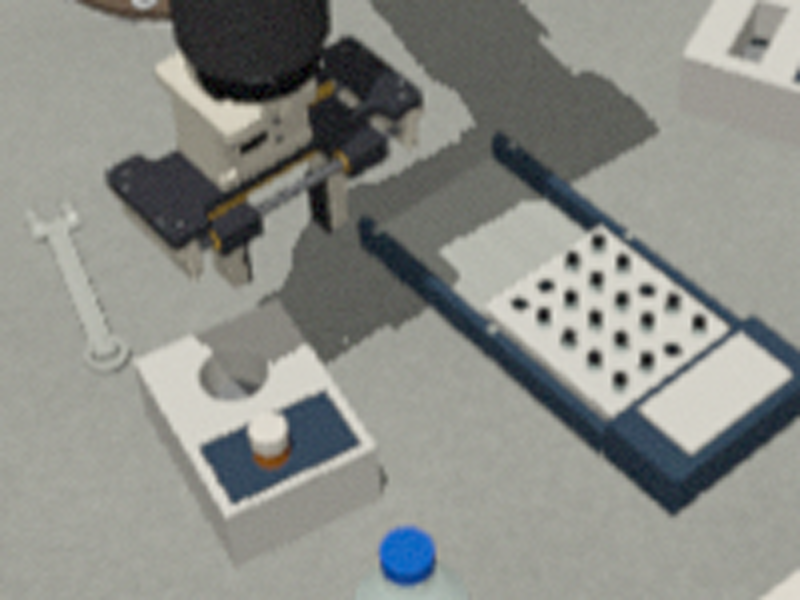

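View pics/t5.png

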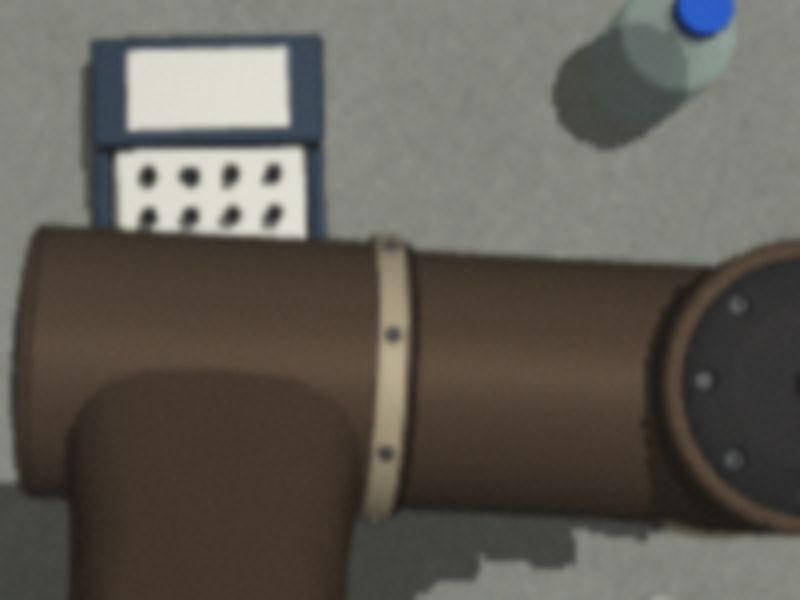

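View pics/w5.png

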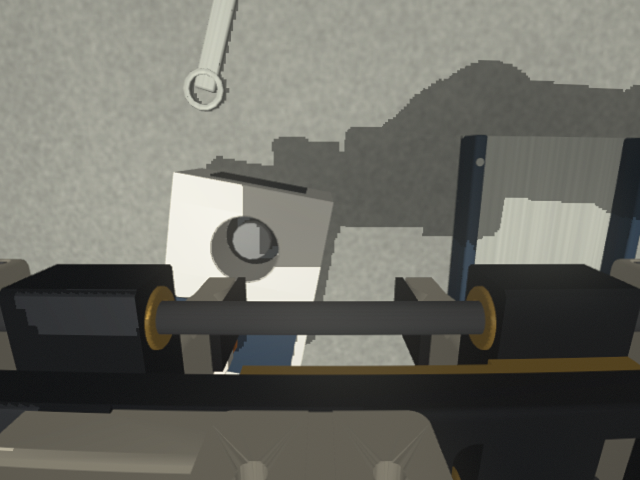

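The scene view shows the tray still home. The wrist view shows the round well mouth at about (245, 248) with the key inside, and the -z finger at columns 183–245. I'll cross-check the well and finger positions with the wrist camera.

```bash
python3 - <<'E'
from h import *
s=get_state(); R=Rt(s);print(s['eef_pos'],s['width'])
f=dict(np.load('w5.npz'))
T=np.eye(4);T[:3,:3]=R;T[:3,3]=s['eef_pos']
f['view']=np.linalg.inv(T@f['hand_eye'])
print('mouth pts',world(f,[(211,248),(279,248),(245,216),(245,280),(245,248)],.060).round(4))
print('key',world(f,[(228,240),(272,240)],.035).round(4))
g=dict(f); g['view']=np.linalg.inv(f['hand_eye'])
L=[(u,v) for v in (285,298,345,360) for u in range(180,250,6)]
for uv,p in zip(L,world(g,L)): print(uv,p.round(3))
E
```

```text
[ 0.4974607  -0.20705238  0.16357715] 0.07336548116174746
mouth pts [[ 0.5005 -0.2849  0.06  ]
 [ 0.4986 -0.2367  0.06  ]
 [ 0.4766 -0.2604  0.06  ]
 [ 0.5236 -0.261   0.06  ]
 [ 0.4995 -0.2607  0.06  ]]
key [[ 0.5006 -0.279   0.035 ]
 [ 0.4993 -0.2448  0.035 ]]
(180, 285) [ 0.103 -0.028 -0.103]
(186, 285) [ 0.103 -0.028 -0.098]
(192, 285) [ 0.102 -0.028 -0.094]
(198, 285) [ 0.103 -0.028 -0.09 ]
(204, 285) [ 0.002  0.011 -0.05 ]
(210, 285) [ 0.002  0.011 -0.048]
(216, 285) [ 0.002  0.011 -0.045]
(222, 285) [ 0.002  0.011 -0.043]
(228, 285) [ 0.002  0.011 -0.04 ]
(234, 285) [ 0.006  0.01  -0.038]
(240, 285) [ 0.006  0.01  -0.036]
(246, 285) [ 0.103 -0.028 -0.054]
(180, 298) [ 0.102 -0.037 -0.103]
(186, 298) [ 0.103 -0.038 -0.099]
(192, 298) [-0.014  0.012 -0.05 ]
(198, 298) [-0.012  0.011 -0.048]
(204, 298) [-0.012  0.011 -0.046]
(210, 298) [-0.012  0.011 -0.044]
(216, 298) [-0.006  0.009 -0.043]
(222, 298) [-0.003  0.008 -0.041]
(228, 298) [-0.007  0.009 -0.038]
(234, 298) [-0.007  0.009 -0.035]
(240, 298) [ 0.004  0.004 -0.036]
(246, 298) [ 0.014  0.    -0.035]
(180, 345) [-0.053  0.015 -0.039]
(186, 345) [-0.051  0.013 -0.039]
(192, 345) [-0.046  0.011 -0.039]
(198, 345) [-0.04   0.007 -0.039]
(204, 345) [-0.035  0.004 -0.039]
(210, 345) [-0.029  0.001 -0.039]
(216, 345) [-0.03   0.001 -0.037]
(222, 345) [-0.027 -0.001 -0.036]
(228, 345) [-0.02  -0.005 -0.036]
(234, 345) [-0.012 -0.009 -0.035]
(240, 345) [ 0.102 -0.076 -0.061]
(246, 345) [ 0.102 -0.076 -0.057]
(180, 360) [-0.055  0.011 -0.039]
(186, 360) [-0.051  0.009 -0.039]
(192, 360) [-0.047  0.006 -0.039]
(198, 360) [-0.042  0.003 -0.039]
(204, 360) [-0.037 -0.    -0.039]
(210, 360) [-0.031 -0.004 -0.039]
(216, 360) [-0.028 -0.006 -0.038]
(222, 360) [-0.029 -0.005 -0.036]
(228, 360) [ 0.075 -0.071 -0.063]
(234, 360) [ 0.103 -0.089 -0.067]
(240, 360) [ 0.103 -0.089 -0.062]
(246, 360) [ 0.102 -0.089 -0.058]
```

The two cameras agree on the well centre to about 1 mm: (0.500, -0.261). The finger spans about 15 mm at the tip, so it has ample clearance. I'll descend until the tip is just above the key.

Call:
step_arm:
  deltas:
    - [0,0,-0.3,0,0]
    - [2,0,-0.3,0,0]
    - [4,0,-0.3,0,0]
    - [6,0,-0.3,0,0]
    - [7,0,-0.3,0,0]
    - [8,0,-0.3,0,0]
    - [9,0,-0.3,0,0]
    - [10,0,-0.3,0,0]
    - [10.5,0,-0.3,0,0]
    - [10.5,0,-0.3,0,0]

```text
t: 9.53
eef_pos: [0.4973, -0.2106, 0.0575]
ee_rot: [1.404, 1.569, 3.014]
force: [-0.6, -0.1, -0.2]
width: 0.0881
```

```bash
python3 - <<'E'
from h import *
s=get_state(); print(s['t'],s['eef_pos'],s['width'],s['force'],Rt(s).round(3))
f=grab_frame('scene'); cv2.imwrite('pics/s6.png',cv2.resize(f['pixels'][200:320,200:360,::-1],(800,600),interpolation=cv2.INTER_CUBIC))
f=grab_frame('wrist'); save(f,'w6')
E
```

```text
9.5333 [ 0.49727082 -0.21061665  0.05752156] 0.0880556867900685 [-0.63140949 -0.14922907 -0.18891803] [[-0.002 -0.999 -0.038]
 [ 0.    -0.038  0.999]
 [-1.     0.002  0.   ]]
```

View pics/s6.png

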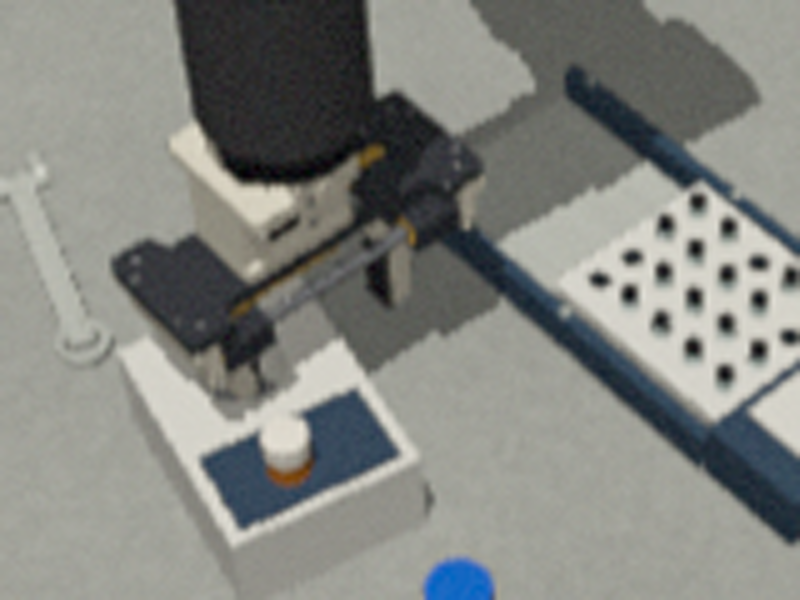

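View pics/w6.png

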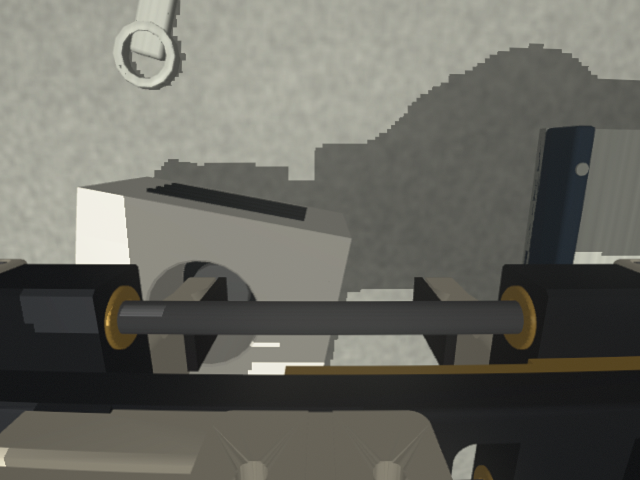

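Both views show the finger inside the round well, with no contact force. I'll press.

Call:
step_arm:
  deltas:
    - [0.3,0,0,0,0]
    - [0.6,0,0,0,0]
    - [0.9,0,0,0,0]
    - [1.1,0,0,0,0]
    - [1.3,0,0,0,0]
    - [1.4,0,0,0,0]
    - [1.5,0,0,0,0]
    - [1.5,0,0,0,0]
    - [1.5,0,0,0,0]
    - [1.5,0,0,0,0]

```text
t: 10.47
eef_pos: [0.4984, -0.2108, 0.0457]
ee_rot: [-2.065, 1.569, -0.455]
force: [-5.6, 5.2, 24.3]
width: 0.0877
```

The key has bottomed out: tip at 28.7 mm against an expected 29 mm. I'll ease off slightly and hold.

Call:
step_arm:
  deltas:
    - [-0.1,0,0,0,0]
    - [-0.1,0,0,0,0]
    - [-0.1,0,0,0,0]
    - [-0.1,0,0,0,0]
    - [-0.1,0,0,0,0]
    - [-0.1,0,0,0,0]
    - [-0.1,0,0,0,0]
    - [-0.1,0,0,0,0]
    - [-0.1,0,0,0,0]
    - [-0.1,0,0,0,0]

```text
t: 11.3
eef_pos: [0.4983, -0.2108, 0.046]
ee_rot: [-2.009, 1.569, -0.399]
force: [-3.2, 3.7, 14.7]
width: 0.0872
```

Call:
step_arm:
  deltas:
    - [0,0,0,0,0]
    - [0,0,0,0,0]
    - [0,0,0,0,0]
    - [0,0,0,0,0]
    - [0,0,0,0,0]
    - [0,0,0,0,0]
    - [0,0,0,0,0]
    - [0,0,0,0,0]
    - [0,0,0,0,0]
    - [0,0,0,0,0]

```text
t: 12.13
eef_pos: [0.4983, -0.2108, 0.046]
ee_rot: [-2.003, 1.569, -0.393]
force: [-4.4, 3.3, 14.9]
width: 0.0873
```

Call:
step_arm:
  deltas:
    - [0,0,0,0,0]
    - [0,0,0,0,0]
    - [0,0,0,0,0]
    - [0,0,0,0,0]
    - [0,0,0,0,0]
    - [0,0,0,0,0]
    - [0,0,0,0,0]
    - [0,0,0,0,0]
    - [0,0,0,0,0]
    - [0,0,0,0,0]

```text
t: 12.97
eef_pos: [0.4983, -0.2108, 0.046]
ee_rot: [-2.009, 1.569, -0.399]
force: [-3.1, 3.0, 15.8]
width: 0.0874
```

Held for about 2.5 s. I'll release, rise, then check.

Call:
step_arm:
  deltas:
    - [-0.3,0,0,0,0]
    - [-0.6,0,0,0,0]
    - [-1,0,0,0,0]
    - [-2,0,0,0,0]
    - [-4,0,0,0,0]
    - [-7,0,0,0,0]
    - [-10,0,0,0,0]
    - [-13,0,0,0,0]
    - [-16,0,0,0,0]
    - [-18,0,0,0,0]

```text
t: 13.8
eef_pos: [0.498, -0.2109, 0.2282]
ee_rot: [-1.825, 1.568, -0.215]
force: [1.2, 0.4, 1.0]
width: 0.0878
```

Call:
step_arm:
  deltas:
    - [0,1,0,0,0]
    - [0,2,0,0,0]
    - [0,3,0,0,0]
    - [0,4,0,0,0]
    - [0,4,0,0,0]
    - [0,4,0,0,0]
    - [0,4,0,0,0]
    - [0,4,0,0,0]
    - [0,4,0,0,0]
    - [0,4,0,0,0]

```text
t: 14.63
eef_pos: [0.458, -0.2122, 0.2243]
ee_rot: [1.425, 1.57, 3.035]
force: [-0.9, 0.5, 0.1]
width: 0.0875
```

```bash
python3 - <<'E'
from h import *
s=get_state(); print(s['t'],s['eef_pos'],s['force'])
f=grab_frame('scene'); cv2.imwrite('pics/s7.png',cv2.resize(f['pixels'][180:330,210:410,::-1],(800,600),interpolation=cv2.INTER_CUBIC))
np.savez('s7.npz',**f)
s=get_state(); f=grab_frame('wrist'); save(f,'w7')
T=np.eye(4);T[:3,:3]=Rt(s);T[:3,3]=s['eef_pos']; f['view']=np.linalg.inv(T@f['hand_eye']); np.savez('w7.npz',**f)
E
```

```text
14.6333 [ 0.45802338 -0.21220231  0.22428957] [-0.87728021  0.51023813  0.10399853]
```

View pics/s7.png

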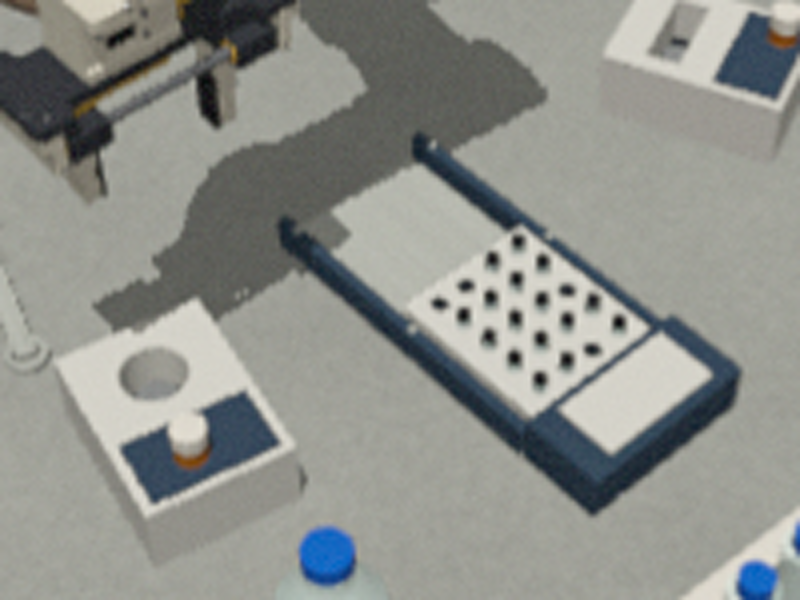

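View pics/w7.png

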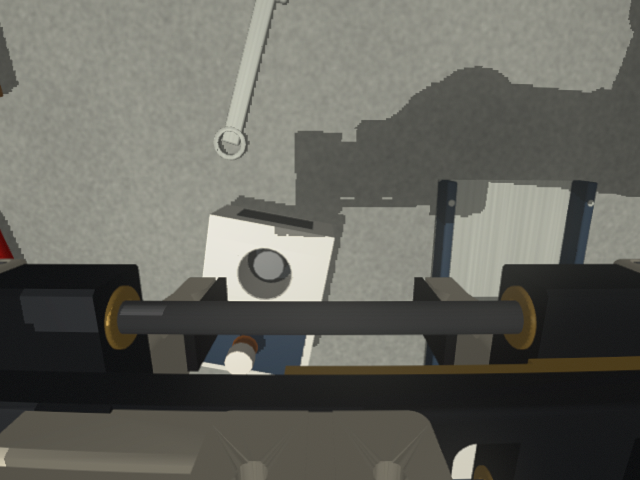

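```bash
python3 - <<'E'
from h import *
f=dict(np.load('s7.npz')); c=lambda L:[(210+u/4,180+v/4) for u,v in L]
print('tray NR NL FR FL',world(f,c([(410,302),(521,226),(530,417),(652,330)]),.034).round(4))
w=dict(np.load('w7.npz'))
for n,L in (('key',[(262,262),(270,265),(275,270),(265,270)]),('box top',[(225,240),(300,265),(310,280)])): print(n,world(w,L).round(4))
E
```

```text
tray NR NL FR FL [[ 0.5454 -0.0722  0.034 ]
 [ 0.54    0.0394  0.034 ]
 [ 0.6785 -0.074   0.034 ]
 [ 0.6758  0.0447  0.034 ]]
key [[ 0.4975 -0.2674  0.0344]
 [ 0.4995 -0.2594  0.0365]
 [ 0.505  -0.2547  0.0349]
 [ 0.5056 -0.2645  0.0343]]
box top [[ 0.47   -0.2955  0.0615]
 [ 0.4907 -0.2295  0.0602]
 [ 0.5045 -0.2201  0.0605]]
```

The key is back up at z≈35 mm, and the tray's near edge sits at x≈0.54, where it should be when home. The robot is clear, so I'm handing in.

```bash
python3 -c "
from station import *
print(job_done())"
```

```text
the job is handed in; nothing more can be done
None
```

I finished both parts and handed the job in at about 15 s of the 45 s limit. No verdict is reported, so the results below are my own checks.

- **Tray:** I pushed it about 70 mm with closed fingertips until it met the stop. Near the end, the tool stopped moving forward while the force rose from 6.5 to 13.7 N. In the last picture I see no gap at the stop, and the tray's near edge measures x≈0.54, as expected when home.
- **Reset key:** I put one finger of the open gripper into the round well and held the key down for about 2.5 s at 15–24 N. The fingertip reached 29 mm above the table, which matches the key fully down.
- **After release:** The depth camera puts the key's top at about 35 mm, so it is back up. The arm was about 0.2 m above the table with no contact force.
- **Other objects:** In the last pictures the wrench and the two jars look where they were. I never went near the slot well. I did not measure the bottles, beaker and screwdriver afterwards, but the arm's path stayed clear of them.

Two readings were not exact. A sideways force of about 5 N appeared during the press, probably from friction at the fingertip. The corner measurements in the last scene picture scatter by a few mm, so the stall against the stop is the stronger evidence that the tray is home.

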